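# Hook and snap shut the cover of a terminal box

## Task

Put the loose grey cover back on the open terminal box: hook its front lip into the slot under the keeper bar, then pivot the rear down until it snaps under the spring latch and lies flat. Handle it gently, feeling for the slot's end rather than forcing plastic against metal, let go of it, and leave the plain blanking plate and everything else on the bench where they are.

Things in the scene. Friction and masses are not known exactly. Their poses are not given: they have to be found in the camera images.
- seat (a point): Open terminal box bolted to the bench: grey box with a clamped steel frame (160 x 110 mm) on top. Where the seated cover's plate centre would be with the frame at its REAR stop; height of the ledge the cover lies on, 62 mm above the bench. x from front (slot) to rear (latch), y left, z up. Ledge, from the frame's centre: x -80 to -30 in front, 46 to 62 at the rear. Side walls: inner faces y +-48, 8 high.
- slot (a point): Slot's end face, middle, half-way up, with the frame at its rear stop (72 mm in front of seat); same axes. IN FACT the frame, with slot, keeper, walls and latch, is clamped 3 to 27 mm farther forward (-x), each time differently, NOT in the poses: feel or look for it. Slot 7 high above the ledge, 70 wide, 8.5 deep under the keeper bar, opens rearward; keeper top 11 above the ledge.
- frame_rear (a point): Middle of the rear wall's inner face at ledge height, with the frame at its rear stop (62 mm behind seat), same axes; in fact as far forward as the slot is. The wall is 8 mm high; the latch stands in its middle. A cover with its lip against the slot's end face has 2 mm of play to this wall; one whose lip is more than 2 mm short comes down on top of it.
- latch (a joint): Black spring hook, 28 mm wide, in the middle of the rear wall. It stands 5 mm in from the wall; its bevelled upper face runs from 7.5 to 13.5 mm above the ledge, its underside is at 6.5. Value in m: 0 = home, grows as it is pushed rearward, up to 0.009. Spring 3 N, plus 0.5 N per mm. Some 4 to 8 N down on the cover's rear edge drives it back 3 to 5 mm, then it snaps home over the cover.
- cover_ridge (a point): The loose cover: grey plastic plate 120 (x) x 90 (y) x 5 mm, 0.13 to 0.21 kg, flat on the bench, grip ridge up. This point is on the ridge, 20 mm above the plate's underside, over the plate's centre. Ridge: 12 thick in x, 50 long in y, from 5 to 35 mm above the underside. Axes: x to the rear edge (lip at -x), y along the ridge, z up.
- cover_lip (a point): Middle of the tip of the cover's front lip, half-way through it: a tongue 60 wide (y), 4 thick, level with the plate's underside, standing 12 mm out of the plate's front edge. 72 mm from the ridge in -x. Same axes as the ridge.
- cover_rear (a point): Middle of the cover's plain rear edge, half-way through the 5 mm plate; 60 mm from the ridge in +x. Same axes.
- blank_knob (a point): Not needed, leave it: a lipless blanking plate of the same grey plastic, 90 x 90 x 5 mm, with a round knob 28 mm in diameter and 26 high; the point is mid-knob, 18 mm above the plate's underside.
- box: The terminal box as a whole, about 160 x 136 mm and 76 mm high to the top of the latch; origin under its centre on the bench, axes as the seat point.
- cover: The same loose cover; origin at the centre of the plate's underside, axes as the ridge.
- wrench: Steel wrench, 160 mm, bystander.
- screwdriver: Screwdriver, 180 mm, bystander.
- jar: Glass jar, 52 mm in diameter, 60 high, bystander.
- can: Metal can, 60 mm in diameter, 110 high, bystander.
- fitting: Brass fitting, 36 mm in diameter, 42 high, bystander.
- collar: Steel collar, 44 mm in diameter, 14 high, bystander.
Mind the look-alikes: they are no part of the job. Leave any red look-alike of the cover alone.

How it is judged:
By the outcome, as a careful person would: the job done as asked, in the order asked, and still so for the second after the job is handed in, with the robot touching nothing.
It also fails if it takes over 51 s, if anything falls off the work surface, if the arm or the gripper's body presses on something with over 40 N, if the wrist force passes 120 N, or if a joint passes its speed limit or range.

## Robot

A 7-joint arm with a two-finger parallel gripper is mounted at the origin on the work surface. World frame = base frame: x ahead of the robot, y to its left, z up, the work surface at z = 0. Lengths are in m, angles in rad, forces in N, time in s.
With the tool pointing down it reaches from about 0.4 to 0.85 m from the base axis. Payload 10.4 kg.
Tool frame: the origin (TCP) lies between the finger pads; the fingertips stand manip.finger_overhang ahead of it and the grasp point (between the pads) lies 11 mm behind it (manip.finger_overhang is the distance from the TCP to the fingertips, in m); x points along the fingers, z is the direction in which the jaws open and shut, and the axes are right-handed (so a half turn about x gives the same grasp; the last joint's range is limited). The gripper opens to 85 mm and grips with 20 to 120 N. Pads are 22 mm wide; open, the fingers measure 114 mm over their backs; the gripper's body (76 mm by 85 mm) begins 54 mm behind the grasp point. The pads swing forward as they close: fully open they stand 13 mm farther back than shut.
Start: joints at [1.292, 0.332, -0.065, 1.46, 0.022, 1.35, -0.088], TCP at [0.158, -0.605, 0.239] pointing down, gripper open.
Joint ranges: [-2.6, 2.6], [-0.5, 2.12], [-1.47, 1.34], [0.16, 2.42], [-1.27, 4.41], [0.06, 2.06], [-2.6, 2.6]. Speed limits (rad/s): [2.22, 2.22, 2.79, 2.79, 3.14, 3.14, 3.14].

## Interface

Orientations are given as a unit quaternion [x, y, z, w].
In Python, from workcell import get_obs, camera, workorder, manip gives the robot as it stands. The module is installed in compiled form; this text tells all that it offers.
- The arm moves only by the tool play_rows, never from a script. Its argument "increments" is text: rows parted by semicolons, each of 4 numbers parted by spaces: the shift along the tool's x, y, z in m, then the turn about the tool's x in rad. A call has 1 to 20 rows; each row shifts and turns the pose as measured when the row begins, along the tool's axes as they then stand; what a row does not reach is not made up. A row lasts 1/10 s, in which the tool goes at most 50 mm and 8.59 degrees, less where a joint would pass 70% of its speed; a pose out of reach is approached as far as the arm can. A call is refused whole if a number of a shift passes 0.05 or a number of a turn 0.15, either way. A call with a gripper value outside its range is refused whole. "hand" is the gripper command: -1 is fully open, 1 is shut, values between are in proportion, set as the call begins (left out, the last holds). The fingers move at their own pace and stop on an object; "squeeze" is the grip in N (left out, the last holds). Time passes only in rows, so rows that do not move let the fingers close. It gives the time, the measured TCP pose, the force and the opening at its end, in the units of the state.
- get_obs(): the state, without advancing time (a new reading comes with each control period).
- camera(name): name is "scene" or "top" or "wrist"; returns a dict with "img" (400x640x3 uint8, blue, green, red), "fov_y" (degrees; the focal length in pixels is half the picture's height over the tangent of half this angle, whatever the lens; pixels are square), "cx", "cy" (the principal point, pixels), "R" (3x3) and "t" (3): a world point X has camera coordinates R X + t; the wrist camera has in their place "tool_from_camera" (4x4, takes a point from camera to tool coordinates, whose origin is the TCP and whose axes are the tool frame's). Camera axes: x right, y down, z forward; pixel columns grow to the right and rows downward; lengths in m; the calibration is good to about 2 mm. A picture is of the moment at which its call begins: read the wrist's pose just before it. There is no depth.
- workorder.hand_in(): hands the job in, once; it reports no verdict.
The state is a dict: "clock": time; "joint_pos": joint angles; "joint_velocities": joint speeds; "tau": joint torques, N m; "position": TCP position; "ee_rot": TCP orientation; "ft_force": force on the tool from outside, world axes, zero at the start; "torque": the same for the moment, N m; "grip_width": opening from 0.0 (shut) to 1.0 (fully open).
Only numpy, scipy, OpenCV 4.12 (cv2) and the standard library are available. Lean on these libraries where they do the work, as an engineer would, in place of code of your own. Each camera call takes 0.05 s, during which the arm holds its last target.

## Working session

There is one attempt and no reset: what is moved stays moved. The work goes in short steps, Python scripts to look and compute and a tool call to move; the robot and the scene stay as the last step left them, time stands still between calls to the robot, and variables do not carry over. Pictures are saved under pics/ and viewed, and the job is handed in when it is done.

Besides the shell and the picture viewer there is one more tool, called after "Request:" as a command line: name --argument value ..., lists and objects as JSON in quotes. play_rows: Moves the arm, as the interface text tells. Its arguments: {"type":"object","properties":{"increments":{"type":"string"},"hand":{"type":"number"},"squeeze":{"type":"number"}},"required":["increments"]}

```bash
mkdir -p pics
cat > h.py <<'E'
import numpy as np,cv2
from workcell import get_obs,camera,workorder,manip
from scipy.spatial.transform import Rotation as Ro
def K(c):
    f=c['img'].shape[0]/2/np.tan(np.radians(c['fov_y'])/2); return f,c['cx'],c['cy']
def ray(c,u,v,T=None):
    f,cx,cy=K(c); d=np.array([(u-cx)/f,(v-cy)/f,1.])
    if T is None:
        R=np.array(c['R']);t=np.array(c['t']); return -R.T@t, R.T@d
    return T[:3,3],T[:3,:3]@d
def onz(c,u,v,z,T=None):
    o,d=ray(c,u,v,T); return o+d*(z-o[2])/d[2]
def proj(c,X,T=None):
    f,cx,cy=K(c)
    if T is None: p=np.array(c['R'])@np.array(X)+np.array(c['t'])
    else: p=T[:3,:3].T@(np.array(X)-T[:3,3])
    return f*p[0]/p[2]+cx,f*p[1]/p[2]+cy
def toolT(o):
    T=np.eye(4);T[:3,:3]=Ro.from_quat(o['ee_rot']).as_matrix();T[:3,3]=o['position'];return T
def wrist():
    o=get_obs();c=camera('wrist');return c,toolT(o)@np.array(c['tool_from_camera'])
E
python3 - <<'E'
from h import *
o=get_obs();print(o, manip.finger_overhang)
print(toolT(o).round(3))
for n in['scene','top']:
    c=camera(n);cv2.imwrite(f'pics/{n}0.png',c['img']);print(n,c['fov_y'],c['cx'],c['cy'],(-np.array(c['R']).T@c['t']).round(3), np.array(c['R']).round(2).tolist())
c,T=wrist();cv2.imwrite('pics/wrist0.png',c['img']);print(c['fov_y'],np.array(c['tool_from_camera']).round(3))
E
```

```text
{'clock': 0.0, 'joint_pos': array([ 1.2924114 ,  0.33290553, -0.06469714,  1.46092375,  0.02161081,
        1.34988987, -0.08852903]), 'joint_velocities': array([-0.00051414, -0.00010707,  0.00141712, -0.00048792, -0.00258754,
       -0.00161751, -0.00169995]), 'tau': array([-1.09699795e-03, -6.25468469e+01,  4.85753396e-02, -3.91608524e+01,
        1.62134576e-02,  9.98461997e-03, -6.15530965e-06]), 'position': array([ 0.15802943, -0.60432579,  0.23850329]), 'ee_rot': array([ 0.4324341 ,  0.5601027 , -0.43185936,  0.55927024]), 'ft_force': array([ 0.4916816 ,  0.13482332, -0.85324212]), 'torque': array([ 0.00032271, -0.00443608, -0.01662003]), 'grip_width': 1.002373934512614} 0.008
[[-0.     0.967  0.253  0.158]
 [ 0.001  0.253 -0.967 -0.604]
 [-1.    -0.    -0.001  0.239]
 [ 0.     0.     0.     1.   ]]
scene 47.782457462225864 320.4330965990837 198.24880890710222 [0.926 0.602 0.807] [[-0.86, 0.52, 0.01], [0.36, 0.6, -0.71], [-0.38, -0.61, -0.7]]
top 57.963586503888855 316.83382800742817 203.02172721461866 [ 0.394 -0.04   0.892] [[0.01, -1.0, 0.0], [-0.99, -0.01, -0.15], [0.15, -0.0, -0.99]]
59.046634581796965 [[-0.    -0.267  0.964 -0.135]
 [-0.    -0.964 -0.267  0.068]
 [ 1.    -0.     0.    -0.   ]
 [ 0.     0.     0.     1.   ]]
```

View pics/scene0.png

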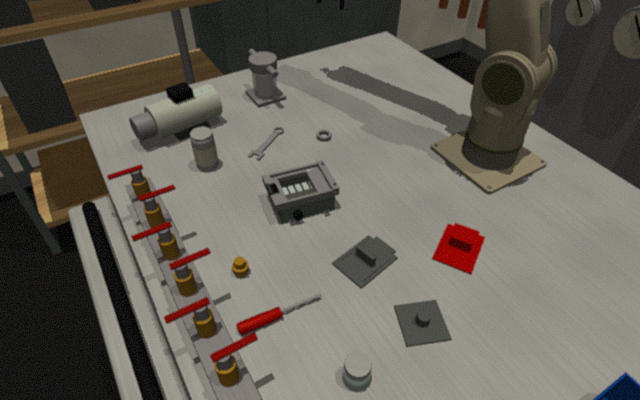

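View pics/top0.png

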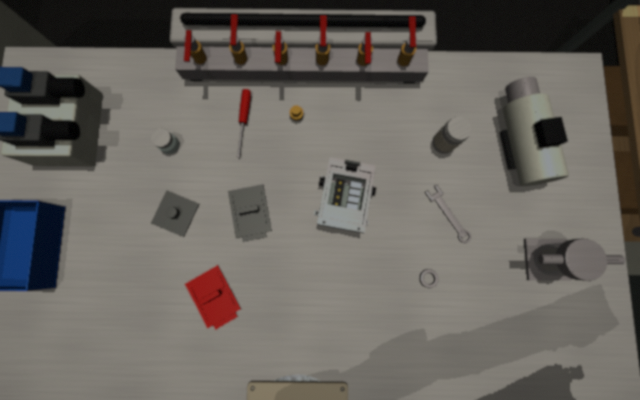

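View pics/wrist0.png

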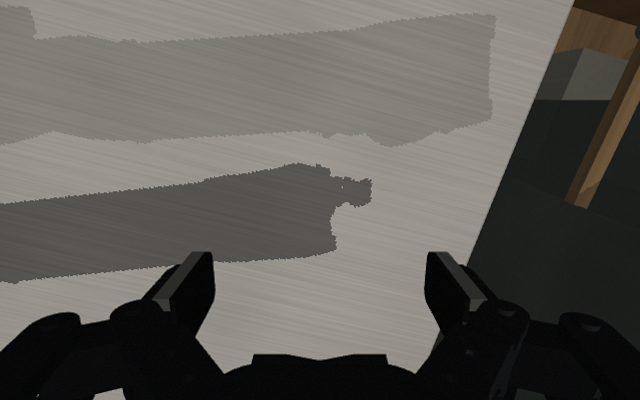

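The top view shows three candidates. The plate at (249,210) is grey, has a long ridge and has a lip at the bottom edge. The plate at (175,213) is grey with a round knob, so it is the blanking plate. The plate at (213,296) is the red look-alike. The first fits the cover, and I'll confirm it in an enlarged crop.

Run:
```python
from h import *
c=camera('top');im=c['img']
a=cv2.resize(im[150:260,140:400],None,fx=3,fy=3,interpolation=cv2.INTER_CUBIC);cv2.imwrite('pics/top_crop.png',a)
hsv=cv2.cvtColor(im,cv2.COLOR_BGR2HSV)
print(im[215,240],im[180,240],im[200,349],im[222,340],im[260,300])
m=((im.max(2)<95)).astype(np.uint8)
m[:, :140]=0;m[:,290:]=0;m[:170]=0;m[250:]=0
cs,_=cv2.findContours(m,0,2)
for k in cs:
    if cv2.contourArea(k)>300:
        r=cv2.minAreaRect(k);print(r,[onz(c,*p,0.005)[:2].round(3).tolist() for p in cv2.boxPoints(r)],onz(c,*r[0],0.005).round(3))
for n,u,v,z in[('latch',352,165,.07),('box L',321,183,.06),('R',374,191,.06),('BL',318,228,.07),('BR',362,232,.07)]: print(n,onz(c,u,v,z).round(3))
```

```text
[57 61 60] [125 132 136] [133 130 126] [148 150 145] [126 134 138]
((175.041259765625, 213.4072265625), (35.94325256347656, 36.24785614013672), 23.96249008178711) [[0.478, 0.366], [0.562, 0.336], [0.526, 0.252], [0.443, 0.283]] [0.502 0.309 0.005]
((249.86488342285156, 213.18919372558594), (51.621280670166016, 35.1813850402832), 80.53767395019531) [[0.561, 0.18], [0.576, 0.094], [0.449, 0.069], [0.434, 0.153]] [0.505 0.124 0.005]
latch [ 0.613 -0.123  0.07 ]
box L [ 0.571 -0.051  0.06 ]
R [ 0.553 -0.175  0.06 ]
BL [ 0.464 -0.045  0.07 ]
BR [ 0.456 -0.145  0.07 ]
```

View pics/top_crop.png

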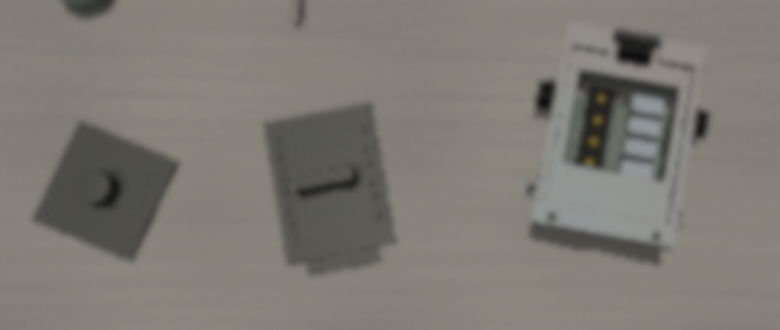

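```bash
cat >> h.py <<'E'
def jaw_yaw_target(objyaw): # tool z along object's -y, tool y along object +x
    y=np.array([np.cos(objyaw),np.sin(objyaw),0]);x=np.array([0,0,-1.]);z=np.cross(x,y);return np.column_stack([x,y,z])
def plan(P,yaw,v=0.04,w=0.1,dec=3):
    o=get_obs();T=toolT(o);R=T[:3,:3].copy();p=T[:3,3].copy()
    cur=np.arctan2(R[1,1],R[0,1]); th=-((yaw-cur+np.pi)%(2*np.pi)-np.pi)
    n=max(1,int(np.ceil(max(np.linalg.norm(P-p)/v,abs(th)/w))))
    out=[]
    for i in range(n):
        d=(P-p)/(n-i); t=R.T@d; s=th/n
        out.append('%.*f %.*f %.*f %.3f'%(dec,t[0],dec,t[1],dec,t[2],s))
        p=p+R@np.round(t,dec); R=R@Ro.from_rotvec([round(s,3),0,0]).as_matrix()
    print('p',o['position'].round(4),'yaw',round(cur,4),'t',o['clock'],'F',o['ft_force'].round(2));print(n,'; '.join(out))
E
python3 - <<'E'
from h import *
plan(np.array([.46,-.10,.24]),-0.2)
E
```

```text
p [ 0.1581 -0.6044  0.2388] yaw 0.2559 t 0.2 F [ 1.54 -0.28  0.68]
15 -0.000 0.028 -0.027 0.030; -0.000 0.027 -0.028 0.030; -0.000 0.026 -0.029 0.030; -0.000 0.025 -0.030 0.030; -0.000 0.025 -0.031 0.030; -0.000 0.024 -0.031 0.030; -0.000 0.023 -0.032 0.030; -0.000 0.022 -0.033 0.030; -0.000 0.021 -0.033 0.030; -0.000 0.019 -0.034 0.030; -0.000 0.018 -0.035 0.030; -0.000 0.018 -0.035 0.030; -0.000 0.016 -0.035 0.030; -0.000 0.015 -0.036 0.030; -0.001 0.015 -0.037 0.030
```

Request:
play_rows --increments "0 0.028 -0.027 0.03; 0 0.027 -0.028 0.03; 0 0.026 -0.029 0.03; 0 0.025 -0.03 0.03; 0 0.025 -0.031 0.03; 0 0.024 -0.031 0.03; 0 0.023 -0.032 0.03; 0 0.022 -0.033 0.03; 0 0.021 -0.033 0.03; 0 0.019 -0.034 0.03; 0 0.018 -0.035 0.03; 0 0.018 -0.035 0.03; 0 0.016 -0.035 0.03; 0 0.015 -0.036 0.03; 0 0.015 -0.037 0.03; 0 0 0 0"

```text
clock: 1.8
position: [0.4732, -0.0817, 0.2366]
ee_rot: [-0.551, -0.443, 0.551, -0.443]
ft_force: [-0.9, 0.1, 0.2]
grip_width: 0.999
```

Run:
```python
from h import *
plan(np.array([.46,-.10,.24]),-0.2)
c,T=wrist();cv2.imwrite('pics/w1.png',c['img']);np.savez('w1.npz',T=T,img=c['img'])
```

```text
p [ 0.4732 -0.0817  0.2366] yaw -0.2168 t 1.8 F [-0.86  0.15  0.23]
1 -0.003 -0.009 0.021 -0.017
```

View pics/w1.png

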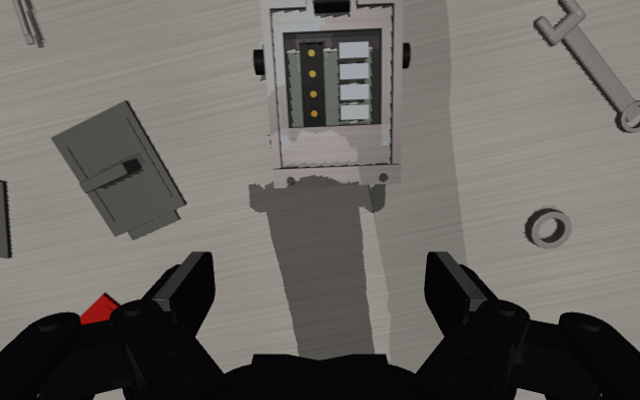

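The wrist view shows the box at the top, columns 262–403. Its keeper edge is near row 165 and the latch is at (332,5). The cover is at (120,165). I'll shift forward to get the whole box in frame.

Request:
play_rows --increments "0 0.03 0 0; 0 0.03 0 0; 0 0.01 0 0; 0 0 0 0; 0 0 0 0"

```text
clock: 2.35
position: [0.5397, -0.1042, 0.2353]
ee_rot: [-0.55, -0.442, 0.555, -0.441]
ft_force: [-0.7, 1.0, -0.1]
grip_width: 0.998
```

Run:
```python
from h import *
o=get_obs();print(o['position'],o['joint_velocities'].round(3))
c,T=wrist();cv2.imwrite('pics/w2.png',c['img']);np.savez('w2.npz',T=T,img=c['img'])
a=cv2.resize(c['img'][40:290,220:440],None,fx=2.4,fy=2.4,interpolation=cv2.INTER_CUBIC);cv2.imwrite('pics/w2c.png',a)
```

```text
[ 0.53967573 -0.10418302  0.23526281] [ 0.009  0.002  0.003  0.002 -0.     0.001  0.006]
```

View pics/w2.png

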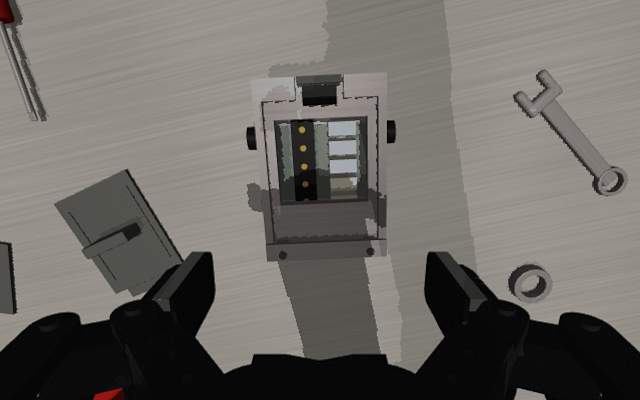

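View pics/w2c.png

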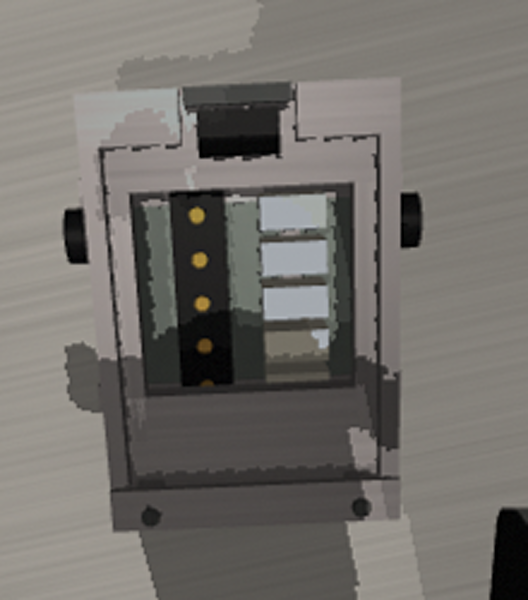

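The enlarged crop shows the frame clearly. The keeper's rear edge runs from (130,487) to (398,478), and its front edge from (113,530) to (400,520). The rear wall line runs from (100,149) to (380,135). The side wall lines and the latch at (238,130) are also visible.

Run:
```python
from h import *
d=np.load('w2.npz');T=d['T'];c=camera('wrist')
P=lambda x,y,z:onz(c,x/2.4+220,y/2.4+40,z,T)
pts={'kr1':(130,487,.073),'kr2':(398,478,.073),'kf1':(113,530,.073),'kf2':(400,520,.073),'rw1':(100,149,.070),'rw2':(380,135,.070),'sl_f':(131,484,.070),'sr_f':(379,477,.070),'RL':(76,95,.070),'RR':(400,78,.070),'la1':(196,157,.0695),'la2':(280,155,.0695)}
W={k:P(*v)for k,v in pts.items()}
for k,v in W.items():print(k,v.round(4))
print('cam',T[:3,3].round(3))
a=lambda p,q:np.arctan2(W[q][1]-W[p][1],W[q][0]-W[p][0])
print('yaw sides',a('sl_f','rw1'),a('sr_f','rw2'),a('kf1','RL'),a('kf2','RR'),'cross',a('kr2','kr1')-np.pi/2,a('kf2','kf1')-np.pi/2,a('rw2','rw1')-np.pi/2)
yaw=np.mean([a('kf1','RL'),a('kf2','RR'),a('sl_f','rw1'),a('sr_f','rw2'),a('kr2','kr1')-np.pi/2,a('kf2','kf1')-np.pi/2,a('rw2','rw1')-np.pi/2])
print(yaw);ex=np.array([np.cos(yaw),np.sin(yaw)]);ey=np.array([-ex[1],ex[0]])
for k,v in W.items():print(k,(v[:2]@ex).round(4),(v[:2]@ey).round(4))
# cover in w1 / w2
d1=np.load('w1.npz');im=d1['img']
m=((im.max(2)<110)).astype(np.uint8);m[:, :45]=0;m[:,200:]=0;m[250:]=0;m[:90]=0
m=cv2.morphologyEx(m,cv2.MORPH_OPEN,np.ones((3,3)))
k=max(cv2.findContours(m,0,2)[0],key=cv2.contourArea)
b=im.copy();cv2.drawContours(b,[k],-1,(0,0,255),1);cv2.imwrite('pics/w1c.png',cv2.resize(b[80:260,30:230],None,fx=3,fy=3,interpolation=cv2.INTER_CUBIC))
```

```text
kr1 [ 0.4913 -0.052   0.073 ]
kr2 [ 0.4724 -0.1512  0.073 ]
kf1 [ 0.4755 -0.0411  0.073 ]
kf2 [ 0.4552 -0.149   0.073 ]
rw1 [ 0.6128 -0.0729  0.07  ]
rw2 [ 0.5962 -0.167   0.07  ]
sl_f [ 0.4912 -0.052   0.07  ]
sr_f [ 0.4731 -0.1446  0.07  ]
RL [ 0.6314 -0.0697  0.07  ]
RR [ 0.6128 -0.1767  0.07  ]
la1 [ 0.603  -0.1042  0.0695]
la2 [ 0.5973 -0.1324  0.0695]
cam [ 0.606 -0.118  0.37 ]
yaw sides -0.17049829641190958 -0.17964254496330903 -0.1811023630604337 -0.17374137459010577 cross -0.18781919968708083 -0.18618716318379658 -0.17383490694349213
-0.17897512126287538
kr1 0.4927 0.0363
kr2 0.4918 -0.0647
kf1 0.4753 0.0442
kf2 0.4745 -0.0656
rw1 0.6159 0.0374
rw2 0.6164 -0.0581
sl_f 0.4926 0.0363
sr_f 0.4912 -0.0581
RL 0.6337 0.0439
RR 0.6345 -0.0648
la1 0.6119 0.0048
la2 0.6113 -0.024
```

View pics/w1c.png

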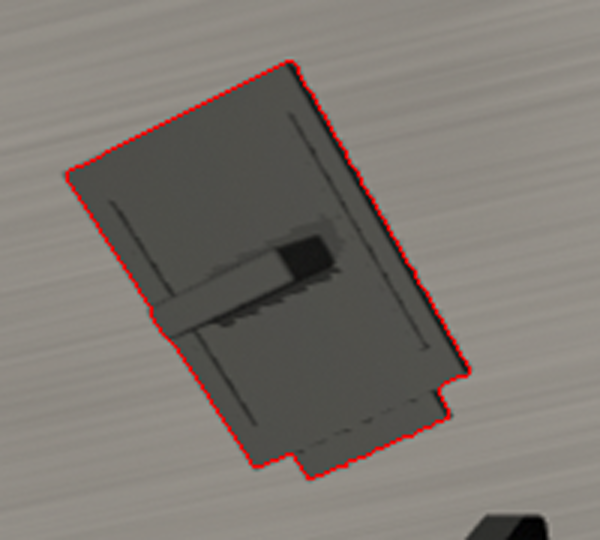

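Run:
```python
from h import *
d=np.load('w1.npz');T=d['T'];c=camera('wrist')
P=lambda x,y,z:onz(c,x/3+30,y/3+80,z,T)[:2]
RL,RR,FR,FL=P(66,175,.005),P(288,63,.005),P(465,372,.005),P(256,466,.005)
L1,L2=P(310,479,.004),P(450,415,.004)
a=lambda p,q:np.arctan2(q[1]-p[1],q[0]-p[0])
print('len',[np.linalg.norm(x).round(4) for x in(RR-FR,RL-FL,RR-RL,FR-FL,L1-L2)])
ys=[a(FL,RL),a(FR,RR),a(RR,RL)-np.pi/2,a(FR,FL)-np.pi/2,a(L2,L1)-np.pi/2];print(ys)
cen=(RL+RR+FR+FL)/4;yaw=np.mean(ys)
ex=np.array([np.cos(yaw),np.sin(yaw)]);print(cen,yaw,'from lip',(L1+L2)/2+.072*ex)
for k in[(150,305),(280,247),(293,280),(172,337)]:print(P(*k,.035))
print(P(308,247,.02))
cc=camera('top')
plan(np.r_[cen,.12],yaw)
```

```text
len [np.float64(0.1178), np.float64(0.1174), np.float64(0.0896), np.float64(0.0887), np.float64(0.0603)]
[np.float64(0.21010056009889191), np.float64(0.20316485245489216), np.float64(0.2096095994538465), np.float64(0.20417830163310358), np.float64(0.21345112503467334)]
[0.51184038 0.12496497] 0.20810088773508148 from lip [0.51265183 0.12474898]
[0.51333016 0.14880976]
[0.52223453 0.10063428]
[0.51114527 0.10041673]
[0.50167874 0.14598956]
[0.5194497  0.10025326]
p [ 0.5398 -0.1038  0.2358] yaw -0.2213 t 2.55 F [ 0.12 -0.33  0.46]
7 0.016 -0.011 -0.031 -0.061; 0.016 -0.009 -0.032 -0.061; 0.017 -0.007 -0.032 -0.061; 0.016 -0.005 -0.033 -0.061; 0.017 -0.003 -0.033 -0.061; 0.016 -0.002 -0.033 -0.061; 0.017 0.001 -0.032 -0.061
```

The contour shows the cover with its lip at the lower end. Its centre is (0.512,0.125) and its yaw is about 0.208. Now I'll move above it.

Request:
play_rows --increments "0.016 -0.011 -0.031 -0.061; 0.016 -0.009 -0.032 -0.061; 0.016 -0.007 -0.032 -0.061; 0.016 -0.005 -0.033 -0.061; 0.016 -0.003 -0.033 -0.061; 0.016 -0.002 -0.033 -0.061; 0.016 0.001 -0.032 -0.061; 0 0 0 0; 0 0 0 0"

```text
clock: 3.45
position: [0.5077, 0.1297, 0.1215]
ee_rot: [0.44, 0.549, -0.444, 0.555]
ft_force: [0.4, -1.2, 0.8]
grip_width: 1.001
```

Run:
```python
from h import *
plan(np.array([.512,.125,.12]),.208)
c,T=wrist();cv2.imwrite('pics/w3.png',c['img']);np.savez('w3.npz',T=T,img=c['img'])
```

```text
p [0.5077 0.1297 0.1215] yaw 0.2199 t 3.45 F [ 0.37 -1.24  0.81]
1 0.002 0.003 0.006 0.012
```

View pics/w3.png

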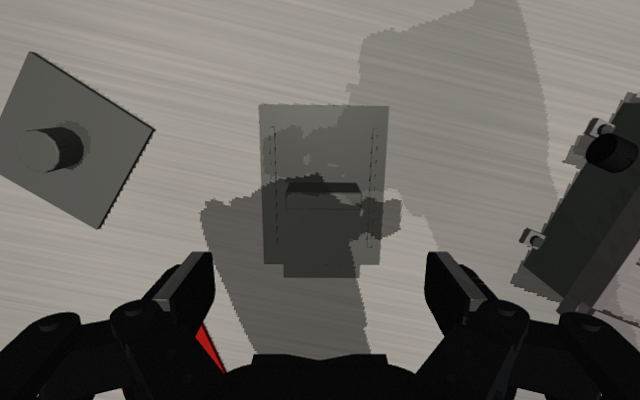

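Run:
```python
from h import *
d=np.load('w3.npz');T=d['T'];c=camera('wrist')
P=lambda x,y,z:onz(c,x,y,z,T)[:2]
RL,RR,FR,FL=P(260,106,.005),P(388,108,.005),P(380,265,.005),P(264,264,.005)
L1,L2=P(285,277,.004),P(359,277,.004)
a=lambda p,q:np.arctan2(q[1]-p[1],q[0]-p[0])
print([np.linalg.norm(x).round(4) for x in(RR-FR,RL-FL,RR-RL,FR-FL,L1-L2)])
ys=[a(FL,RL),a(FR,RR),a(RR,RL)-np.pi/2,a(FR,FL)-np.pi/2,a(L2,L1)-np.pi/2];print(ys)
cen=(RL+RR+FR+FL)/4;yaw=np.mean(ys);ex=np.array([np.cos(yaw),np.sin(yaw)])
print(cen,yaw,(L1+L2)/2+.072*ex,'ridge top',P(324,200,.035))
plan(np.r_[cen,.016],yaw,v=.025)
```

```text
[np.float64(0.119), np.float64(0.119), np.float64(0.0883), np.float64(0.0904), np.float64(0.0585)]
[np.float64(0.20112810895700062), np.float64(0.2190759382983642), np.float64(0.20434655315704564), np.float64(0.20503546050487742), np.float64(0.21402475358431006)]
[0.51136069 0.12653996] 0.20872216290031959 [0.5125564  0.12661036] ridge top [0.51271093 0.12688199]
p [0.508  0.1291 0.1218] yaw 0.2184 t 3.55 F [0.24 0.27 0.25]
5 0.021 0.001 0.000 0.002; 0.021 0.000 0.001 0.002; 0.021 0.001 0.000 0.002; 0.021 0.000 0.001 0.002; 0.022 0.001 0.000 0.002
```

Request:
play_rows --increments "0.02 0.002 0.002 0.005; 0.02 0.001 0.001 0.005; 0.02 0 0 0; 0.018 0 0 0; 0.01 0 0 0; 0 0 0 0; 0 0 0 0" --squeeze 25

```text
clock: 4.25
position: [0.5176, 0.1169, 0.0357]
ee_rot: [0.449, 0.539, -0.451, 0.552]
ft_force: [0.4, -0.5, -0.1]
grip_width: 0.997
```

Run:
```python
from h import *
plan(np.array([.5122,.1266,.016]),.208,dec=4)
```

```text
p [0.5176 0.1169 0.0357] yaw 0.1917 t 4.25 F [ 0.4  -0.53 -0.11]
1 0.0195 -0.0037 -0.0108 -0.016
```

Request:
play_rows --increments "0 -0.003 -0.009 -0.013; 0 0 0 0; 0 0 0 0"

```text
clock: 4.55
position: [0.5139, 0.126, 0.0378]
ee_rot: [0.446, 0.541, -0.447, 0.556]
ft_force: [-0.1, -0.9, 0.1]
grip_width: 1.001
```

```bash
cat >> h.py <<'E'
def st(P,yaw):
    plan(np.array(P),yaw,dec=4); o=get_obs();print('tilt',toolT(o)[:3,0].round(4),'grip',o['grip_width'])
E
python3 - <<'E'
from h import *
st([.5122,.1266,.016],.208)
E
```

```text
p [0.5139 0.126  0.0378] yaw 0.2052 t 4.55 F [-0.1  -0.89  0.1 ]
1 0.0218 -0.0018 -0.0013 -0.003
tilt [ 0.0151 -0.0136 -0.9998] grip 1.001162323438743
```

Request:
play_rows --increments "0.01 -0.001 0 0; 0.008 -0.001 0 0; 0.003 0 0 0; 0 0 0 0"

```text
clock: 4.95
position: [0.5122, 0.1253, 0.0152]
ee_rot: [0.446, 0.541, -0.446, 0.556]
ft_force: [-0.2, 1.0, -0.1]
grip_width: 0.996
```

Run:
```python
from h import *
st([.5122,.1266,.016],.208)
c,T=wrist();cv2.imwrite('pics/w4.png',c['img'])
```

```text
p [0.5122 0.1253 0.0152] yaw 0.2055 t 4.95 F [-0.22  1.02 -0.05]
1 -0.0008 0.0003 -0.0012 -0.003
tilt [ 0.0157 -0.0136 -0.9998] grip 0.99617858078297
```

View pics/w4.png

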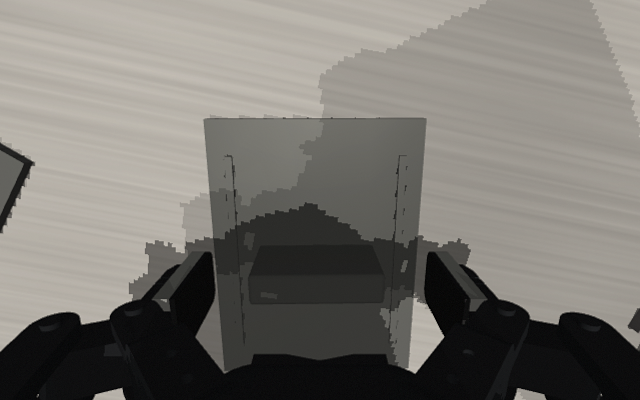

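The fingers straddle the ridge, which spans columns 250–385 in the picture. Closing now.

Request:
play_rows --increments "0 0 0 0; 0 0 0 0; 0 0 0 0; 0 0 0 0; 0 0 0 0; 0 0 0 0; 0 0 0 0; 0 0 0 0" --hand 1 --squeeze 25

```text
clock: 5.8
position: [0.5125, 0.1254, 0.0159]
ee_rot: [0.446, 0.541, -0.446, 0.556]
ft_force: [1.0, 0.1, -0.7]
grip_width: 0.582
```

Request:
play_rows --increments "-0.005 0 0 0; -0.01 0 0 0; -0.01 0 0 0; 0 0 0 0"

```text
clock: 6.2
position: [0.512, 0.1259, 0.0432]
ee_rot: [0.446, 0.541, -0.446, 0.556]
ft_force: [0.3, 0.4, -1.0]
grip_width: 0.579
```

Run:
```python
from h import *
st([.5122,.1266,.17],.208)
c,T=wrist();cv2.imwrite('pics/w5.png',c['img'])
c=camera('scene');cv2.imwrite('pics/s5.png',cv2.resize(c['img'][180:330,280:480],None,fx=3,fy=3))
```

```text
p [0.512  0.1259 0.0432] yaw 0.2055 t 6.2 F [ 0.34  0.4  -1.  ]
4 -0.0317 0.0005 0.0004 -0.001; -0.0317 0.0005 0.0003 -0.001; -0.0317 0.0005 0.0004 -0.001; -0.0317 0.0005 0.0003 -0.001
tilt [ 0.016  -0.0135 -0.9998] grip 0.579140857059089
```

View pics/w5.png

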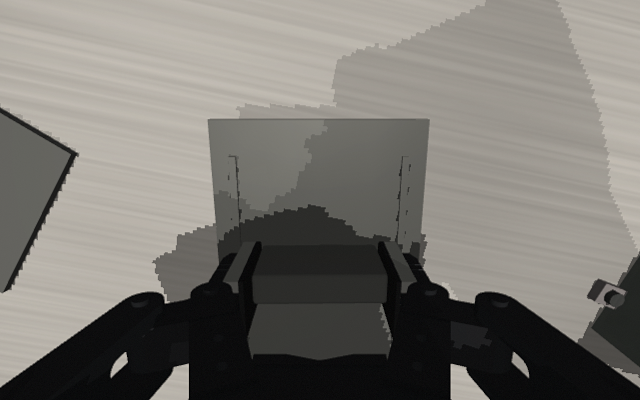

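View pics/s5.png

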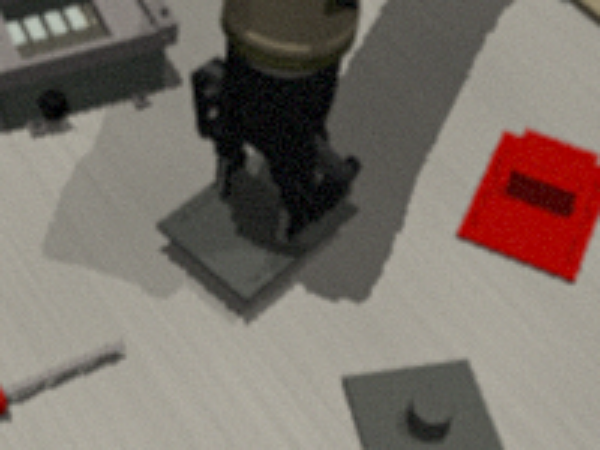

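The cover is held level, with its underside 15.8 mm below the TCP. Now I'll carry it over the box, keeping it 13 mm rearward of the fit position.

Request:
play_rows --increments "-0.02 0 0 0; -0.03 0 0 0; -0.03 0 0 0; -0.015 0 0 0; 0 0 0 0"

```text
clock: 6.8
position: [0.5084, 0.1261, 0.1378]
ee_rot: [0.444, 0.542, -0.448, 0.555]
ft_force: [0.4, -0.7, -2.0]
grip_width: 0.578
```

Run:
```python
from h import *
plan(np.array([.557,-.111,.14]),-.179,v=.025,w=.05)
```

```text
p [0.5084 0.1261 0.1378] yaw 0.2052 t 6.8 F [ 0.39 -0.67 -1.98]
10 0.000 -0.000 0.024 0.038; 0.000 0.001 0.024 0.038; 0.000 0.002 0.024 0.038; 0.000 0.003 0.024 0.038; 0.000 0.003 0.024 0.038; 0.000 0.004 0.024 0.038; 0.000 0.006 0.024 0.038; 0.001 0.006 0.023 0.038; 0.000 0.007 0.023 0.038; 0.001 0.008 0.023 0.038
```

Request:
play_rows --increments "0 0 0.015 0.038; 0 0.001 0.024 0.038; 0 0.002 0.024 0.038; 0 0.003 0.024 0.038; 0 0.003 0.024 0.038; 0 0.004 0.024 0.038; 0 0.006 0.024 0.038; 0 0.006 0.023 0.038; 0 0.007 0.02 0.035; 0 0.007 0.015 0.03; 0 0 0 0; 0 0 0 0"

```text
clock: 8.0
position: [0.5503, -0.1181, 0.1314]
ee_rot: [-0.544, -0.442, 0.553, -0.45]
ft_force: [-0.0, 0.3, -1.6]
grip_width: 0.58
```

Run:
```python
from h import *
st([.557,-.111,.12],-.179)
c,T=wrist();cv2.imwrite('pics/w6.png',c['img']);np.savez('w6.npz',T=T,img=c['img'])
```

```text
p [ 0.5503 -0.1181  0.1314] yaw -0.2061 t 8.0 F [-0.03  0.34 -1.56]
1 0.0112 0.0051 -0.0085 -0.027
tilt [-0.003  -0.0165 -0.9999] grip 0.5804178497485536
```

View pics/w6.png

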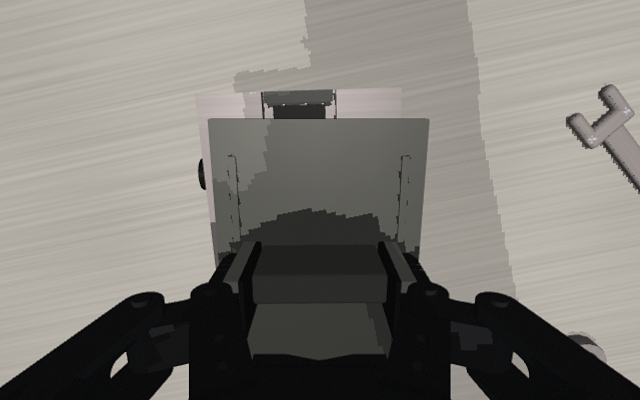

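Run:
```python
from h import *
d=np.load('w6.npz');T=d['T'];c=camera('wrist')
yaw=-.179;ex=np.array([np.cos(yaw),np.sin(yaw)]);ey=np.array([-ex[1],ex[0]])
for n,u,v,z in[('cRL',208,119,.1206),('cRR',429,119,.1206),('fRL',195,94,.070),('fRR',402,88,.070),('laL',262,92,.0755),('laR',336,91,.0755)]:
    p=onz(c,u,v,z,T)[:2];print(n,p.round(4),(p@ex).round(4),(p@ey).round(4))
p=np.array([.5503,-.1181]);print((p@ex).round(4),(p@ey).round(4))
cv2.imwrite('pics/w6c.png',cv2.resize(d['img'][70:180,180:440],None,fx=3,fy=3,interpolation=cv2.INTER_CUBIC))
```

```text
cRL [ 0.6181 -0.0867] 0.6236 0.0248
cRR [ 0.5997 -0.1738] 0.6211 -0.0642
fRL [ 0.6323 -0.0688] 0.6345 0.0449
fRR [ 0.6128 -0.177 ] 0.6345 -0.0651
laL [ 0.6258 -0.1044] 0.6344 0.0087
laR [ 0.6185 -0.1419] 0.6339 -0.0295
0.5625 -0.0182
```

View pics/w6c.png

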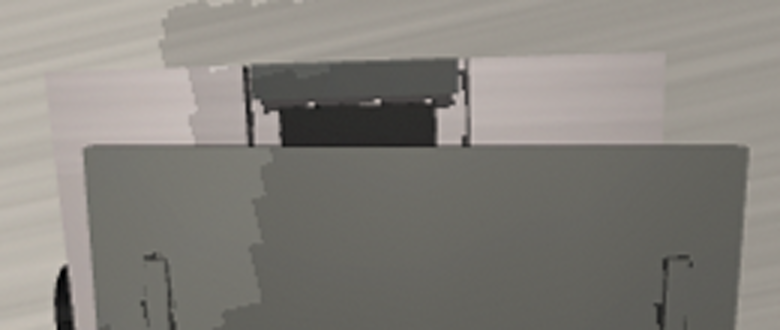

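The cover and TCP line up, and the frame centre repeats at 0.5545 along the box axis. I'll align, then lower.

Request:
play_rows --increments "0 0.004 -0.008 -0.025; 0.01 0.001 0 0; 0.01 0 0 0; 0.007 0 0 0; 0 0 0 0; 0 0 0 0" --squeeze 20

```text
clock: 8.7
position: [0.5569, -0.1065, 0.1013]
ee_rot: [-0.536, -0.452, 0.545, -0.459]
ft_force: [0.6, -0.6, -1.6]
grip_width: 0.581
```

```bash
cat >> h.py <<'E'
def bx():
    o=get_obs();yaw=-.179;ex=np.array([np.cos(yaw),np.sin(yaw),0]);ey=np.array([-ex[1],ex[0],0]);p=o['position'];F=o['ft_force'];T=toolT(o)
    print('t',o['clock'],'rel centre x %.1f y %.1f  underside above ledge %.1f mm'%((p@ex-.5548)*1e3,(p@ey+.0104)*1e3,(p[2]-.0158-.062)*1e3),'yaw err',round(np.arctan2(T[1,1],T[0,1])+.179,4),'F box x %.2f y %.2f z %.2f'%(F@ex,F@ey,F[2]),'tilt x,y',(T[:3,0]@ex).round(4),(T[:3,0]@ey).round(4),'g',o['grip_width'].round(3))
E
python3 - <<'E'
from h import *
bx()
E
```

```text
Traceback (most recent call last):
  File "h.py", line 38, in bx
    print('t',o['clock'],'rel centre x %.1f y %.1f  underside above ledge %.1f mm'%((p@ex-.5548)*1e3,(p@ey+.0104)*1e3,(p[2]-.0158-.062)*1e3),'yaw err',round(np.arctan2(T[1,1],T[0,1])+.179,4),'F box x %.2f y %.2f z %.2f'%(F@ex,F@ey,F[2]),'tilt x,y',(T[:3,0]@ex).round(4),(T[:3,0]@ey).round(4),'g',o['grip_width'].round(3))
                                                                                                                                                                                                                                                                                                        ^^^^^^^^^^^^^^^^^^^^^
AttributeError: 'float' object has no attribute 'round'
```

```bash
sed -i "s/o\['grip_width'\].round(3)/round(o['grip_width'],3)/" h.py
python3 - <<'E'
from h import *
bx()
E
```

```text
t 8.7 rel centre x 12.2 y 4.8  underside above ledge 23.5 mm yaw err 0.0079 F box x 0.67 y -0.47 z -1.64 tilt x,y -0.0009 -0.0159 g 0.581
```

Request:
play_rows --increments "0 0 0.003 0.005; 0.004 0.001 0 0; 0 0 0 0; 0 0 0 0"

```text
clock: 9.1
position: [0.5576, -0.1107, 0.0976]
ee_rot: [-0.538, -0.45, 0.547, -0.457]
ft_force: [-0.4, 1.1, -2.4]
grip_width: 0.582
```

Run:
```python
from h import *
bx()
```

```text
t 9.1 rel centre x 13.6 y 0.8  underside above ledge 19.8 mm yaw err 0.0014 F box x -0.57 y 1.02 z -2.38 tilt x,y 0.0 -0.0163 g 0.582
```

Request:
play_rows --increments "0.003 0 0 0; 0.003 0 0 0; 0 0 0 0"

```text
clock: 9.4
position: [0.558, -0.1109, 0.0915]
ee_rot: [-0.538, -0.45, 0.547, -0.458]
ft_force: [-0.3, 0.4, -0.5]
grip_width: 0.582
```

Run:
```python
from h import *
bx()
```

```text
t 9.4 rel centre x 14.0 y 0.6  underside above ledge 13.7 mm yaw err 0.0013 F box x -0.32 y 0.31 z -0.52 tilt x,y 0.0009 -0.0164 g 0.582
```

Request:
play_rows --increments "0.002 0 0 0; 0.002 0 0 0; 0 0 0 0"

```text
clock: 9.7
position: [0.5587, -0.1108, 0.0884]
ee_rot: [-0.538, -0.449, 0.546, -0.458]
ft_force: [-2.0, -0.6, 2.9]
grip_width: 0.581
```

Run:
```python
from h import *
bx()
c,T=wrist();cv2.imwrite('pics/w7.png',c['img'])
```

```text
t 9.7 rel centre x 14.7 y 0.8  underside above ledge 10.6 mm yaw err 0.0015 F box x -1.86 y -0.91 z 2.91 tilt x,y 0.0028 -0.0165 g 0.581
```

View pics/w7.png

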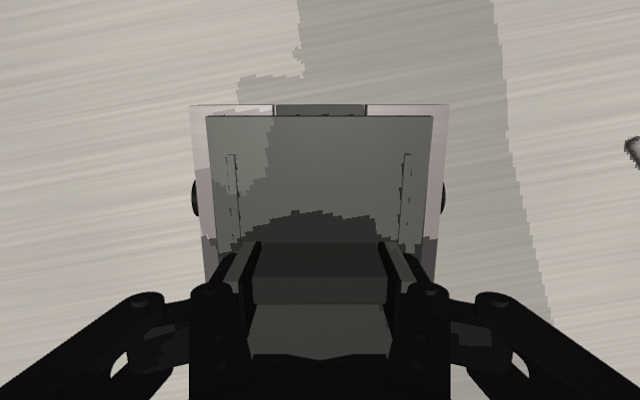

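Rear-edge contact is felt at about 4.5 N. The cover's rear is starting to pivot up in the grip (its edge moved from row 119 to 116). Continuing gently.

Request:
play_rows --increments "0.0015 0 0 0; 0.0015 0 0 0; 0 0 0 0"

```text
clock: 10.05
position: [0.5589, -0.1108, 0.0859]
ee_rot: [-0.539, -0.449, 0.546, -0.458]
ft_force: [0.3, -0.0, 3.0]
grip_width: 0.575
```

Run:
```python
from h import *
bx()
c,T=wrist();cv2.imwrite('pics/w8.png',c['img'])
c=camera('scene');cv2.imwrite('pics/s8.png',cv2.resize(c['img'][130:250,230:380],None,fx=4,fy=4,interpolation=cv2.INTER_CUBIC))
```

```text
t 10.05 rel centre x 14.9 y 0.9  underside above ledge 8.1 mm yaw err 0.0016 F box x 0.30 y 0.05 z 2.99 tilt x,y 0.0032 -0.0167 g 0.575
```

View pics/w8.png

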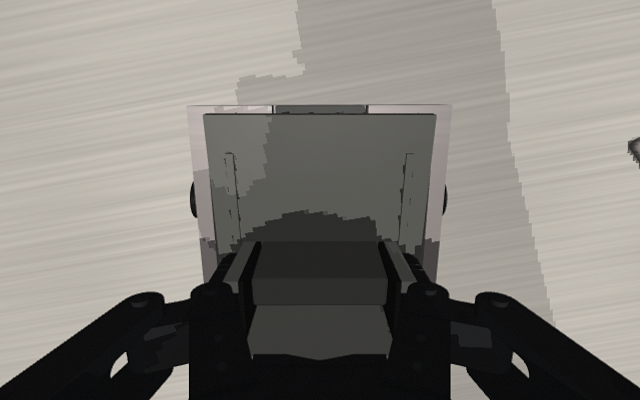

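View pics/s8.png

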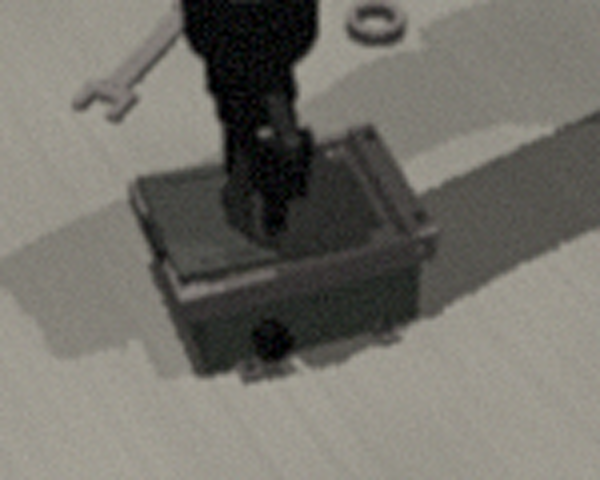

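Request:
play_rows --increments "0.0008 0 0 0; 0 -0.002 0 0; 0 -0.002 0 0; 0 -0.001 0 0; 0 0 0 0"

```text
clock: 10.65
position: [0.5548, -0.11, 0.0853]
ee_rot: [-0.539, -0.448, 0.545, -0.459]
ft_force: [0.2, 0.6, 2.1]
grip_width: 0.575
```

Run:
```python
from h import *
bx()
```

```text
t 10.65 rel centre x 10.7 y 0.9  underside above ledge 7.5 mm yaw err 0.0015 F box x 0.09 y 0.62 z 2.13 tilt x,y 0.0058 -0.0163 g 0.575
```

Request:
play_rows --increments "0 -0.002 0 0; 0 -0.002 0 0; 0 -0.001 0 0; 0 0 0 0"

```text
clock: 11.05
position: [0.5494, -0.1091, 0.085]
ee_rot: [-0.539, -0.448, 0.545, -0.459]
ft_force: [0.5, -0.9, 1.4]
grip_width: 0.579
```

Run:
```python
from h import *
bx()
```

```text
t 11.05 rel centre x 5.2 y 0.9  underside above ledge 7.2 mm yaw err 0.0014 F box x 0.61 y -0.81 z 1.39 tilt x,y 0.0056 -0.0162 g 0.579
```

Request:
play_rows --increments "0 -0.0015 0 0; 0 -0.001 0 0; 0 0 0 0"

```text
clock: 11.35
position: [0.5466, -0.1086, 0.0849]
ee_rot: [-0.539, -0.449, 0.546, -0.459]
ft_force: [0.3, -0.2, 0.8]
grip_width: 0.58
```

Run:
```python
from h import *
bx()
c,T=wrist();cv2.imwrite('pics/w9.png',c['img'])
c=camera('scene');cv2.imwrite('pics/s9.png',cv2.resize(c['img'][130:250,230:380],None,fx=4,fy=4,interpolation=cv2.INTER_CUBIC))
```

```text
t 11.35 rel centre x 2.4 y 0.8  underside above ledge 7.1 mm yaw err 0.0014 F box x 0.32 y -0.11 z 0.82 tilt x,y 0.0053 -0.0162 g 0.58
```

View pics/w9.png

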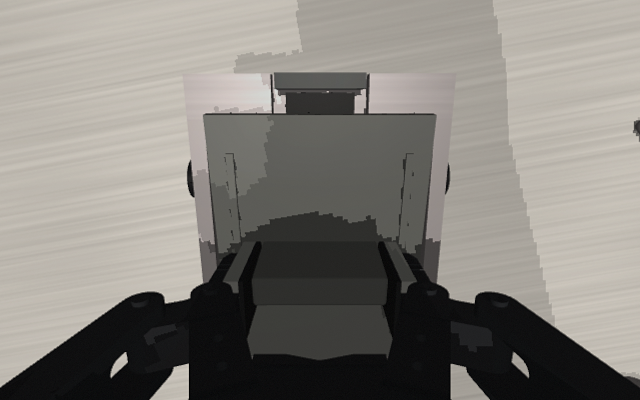

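View pics/s9.png

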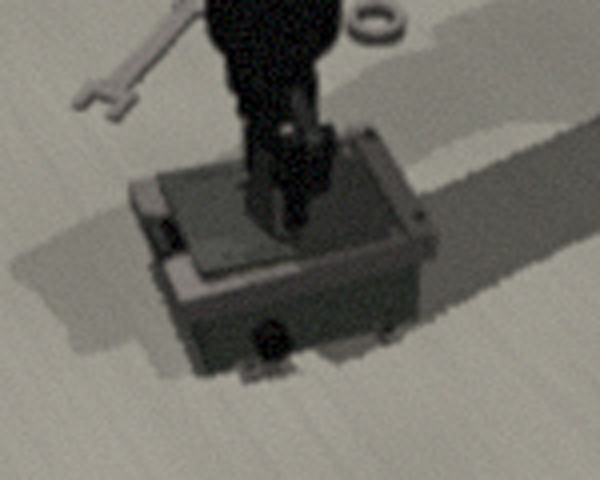

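The lip is entering the slot without resistance. I'll feel for the slot's end in 1 mm steps.

Request:
play_rows --increments "0 -0.001 0 0; 0 -0.001 0 0; 0 0 0 0"

```text
clock: 11.75
position: [0.5445, -0.1082, 0.0848]
ee_rot: [-0.539, -0.449, 0.546, -0.459]
ft_force: [0.7, 0.1, 0.6]
grip_width: 0.576
```

Run:
```python
from h import *
bx()
```

```text
t 11.75 rel centre x 0.3 y 0.8  underside above ledge 7.0 mm yaw err 0.0014 F box x 0.66 y 0.24 z 0.62 tilt x,y 0.0051 -0.0161 g 0.576
```

Request:
play_rows --increments "0 -0.001 0 0; 0 0 0 0"

```text
clock: 11.95
position: [0.543, -0.108, 0.0844]
ee_rot: [-0.539, -0.449, 0.546, -0.458]
ft_force: [0.8, 0.2, 0.3]
grip_width: 0.578
```

Run:
```python
from h import *
bx()
```

```text
t 11.95 rel centre x -1.2 y 0.8  underside above ledge 6.6 mm yaw err 0.0013 F box x 0.72 y 0.33 z 0.31 tilt x,y 0.0042 -0.0161 g 0.578
```

Request:
play_rows --increments "0 -0.001 0 0; 0 0 0 0"

```text
clock: 12.15
position: [0.5419, -0.1078, 0.0844]
ee_rot: [-0.539, -0.449, 0.546, -0.458]
ft_force: [0.1, -0.1, 0.2]
grip_width: 0.578
```

Run:
```python
from h import *
bx()
```

```text
t 12.15 rel centre x -2.3 y 0.8  underside above ledge 6.6 mm yaw err 0.0013 F box x 0.09 y -0.04 z 0.15 tilt x,y 0.0041 -0.016 g 0.578
```

Request:
play_rows --increments "0 -0.001 0 0; 0 0 0 0"

```text
clock: 12.35
position: [0.5418, -0.1078, 0.0848]
ee_rot: [-0.539, -0.448, 0.545, -0.459]
ft_force: [0.6, -0.8, -1.3]
grip_width: 0.579
```

Run:
```python
from h import *
bx()
```

```text
t 12.35 rel centre x -2.5 y 0.8  underside above ledge 7.0 mm yaw err 0.0014 F box x 0.73 y -0.64 z -1.33 tilt x,y 0.0062 -0.0159 g 0.579
```

Request:
play_rows --increments "0 -0.001 0 0; 0 0 0 0"

```text
clock: 12.55
position: [0.5416, -0.1077, 0.0852]
ee_rot: [-0.54, -0.448, 0.545, -0.46]
ft_force: [2.5, -0.3, -1.5]
grip_width: 0.577
```

Run:
```python
from h import *
bx()
c,T=wrist();cv2.imwrite('pics/w10.png',c['img']);np.savez('w10.npz',T=T,img=c['img'])
```

```text
t 12.55 rel centre x -2.6 y 0.8  underside above ledge 7.4 mm yaw err 0.0016 F box x 2.49 y 0.12 z -1.52 tilt x,y 0.0083 -0.0158 g 0.577
```

View pics/w10.png

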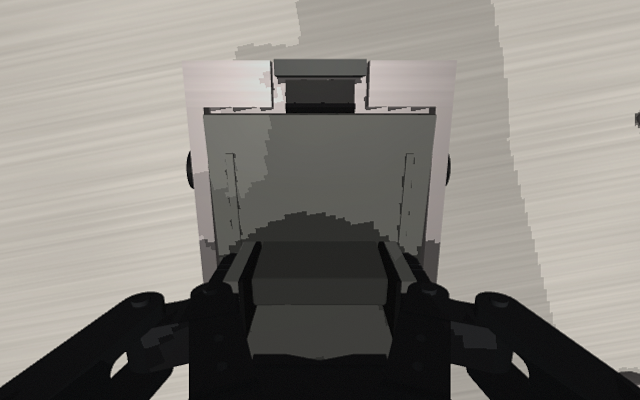

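The end is felt: motion stopped at x = -2.5 mm, with 2.5 N of forward reaction, at the place predicted from the camera. The picture shows the rear edge (row 113) clear of the rear wall line (row 108) and resting on the latch bevel. I'll let go here and press the rear down with the shut fingertips.

Request:
play_rows --increments "0 0 0 0; 0 0 0 0; 0 0 0 0; 0 0 0 0; 0 0 0 0; 0 0 0 0; -0.01 0 0 0; -0.02 0 0 0; -0.02 0 0 0; 0 0 0 0; 0 0 0 0" --hand -1

```text
clock: 13.7
position: [0.5395, -0.1063, 0.1379]
ee_rot: [-0.539, -0.449, 0.546, -0.458]
ft_force: [0.2, -0.3, -0.3]
grip_width: 0.997
```

Run:
```python
from h import *
bx()
c,T=wrist();cv2.imwrite('pics/w11.png',c['img']);np.savez('w11.npz',T=T,img=c['img'])
c=camera('scene');cv2.imwrite('pics/s11.png',cv2.resize(c['img'][130:250,230:380],None,fx=4,fy=4,interpolation=cv2.INTER_CUBIC))
```

```text
t 13.7 rel centre x -5.0 y 1.9  underside above ledge 60.1 mm yaw err 0.0018 F box x 0.26 y -0.28 z -0.34 tilt x,y 0.0034 -0.0159 g 0.997
```

View pics/w11.png

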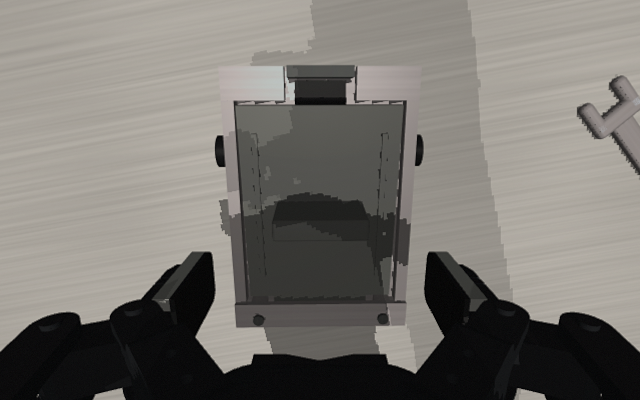

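View pics/s11.png

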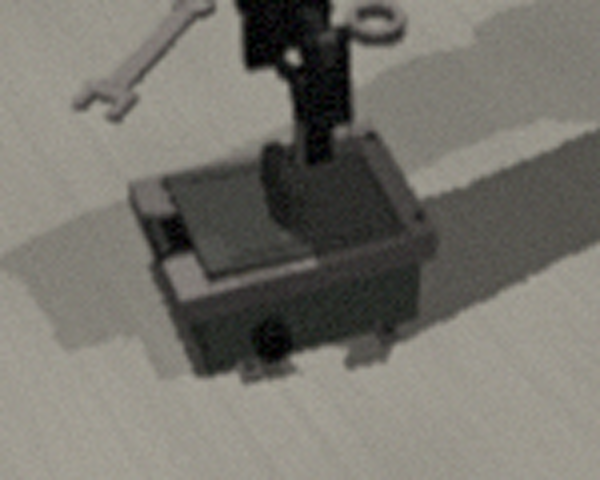

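The lip is under the keeper bar and the cover lies between the side walls, with its rear on the latch bevel. Next I'll shut the fingers and move them over the rear part of the plate.

Request:
play_rows --increments "0 0.01 0.001 0; 0 0.012 0.001 0; 0 0.012 0 0; 0 0.01 0 0; 0 0 0 0; 0 0 0 0; 0 0 0 0; 0 0 0 0; 0 0 0 0; 0 0 0 0; 0 0 0 0" --hand 1

```text
clock: 14.9
position: [0.5832, -0.1169, 0.1339]
ee_rot: [-0.537, -0.451, 0.547, -0.457]
ft_force: [0.8, -0.9, 0.4]
grip_width: 0.002
```

Run:
```python
from h import *
bx();print(get_obs()['position'])
```

```text
t 14.9 rel centre x 39.9 y -0.8  underside above ledge 56.1 mm yaw err 0.0017 F box x 0.92 y -0.79 z 0.36 tilt x,y -0.0027 -0.0161 g 0.002
[ 0.58320708 -0.11689181  0.1339493 ]
```

Request:
play_rows --increments "0.014 0 0 0; 0.014 0 0 0; 0.008 0 0 0; 0 0 0 0; 0 0 0 0"

```text
clock: 15.4
position: [0.5821, -0.1174, 0.0935]
ee_rot: [-0.537, -0.451, 0.548, -0.456]
ft_force: [-0.2, 0.1, 0.2]
grip_width: 0.001
```

Run:
```python
from h import *
bx();print(get_obs()['position'])
c,T=wrist();cv2.imwrite('pics/w12.png',c['img'])
```

```text
t 15.4 rel centre x 38.9 y -1.5  underside above ledge 15.7 mm yaw err 0.0018 F box x -0.16 y 0.03 z 0.21 tilt x,y -0.0046 -0.0161 g 0.001
[ 0.58210639 -0.11744307  0.09351129]
```

View pics/w12.png

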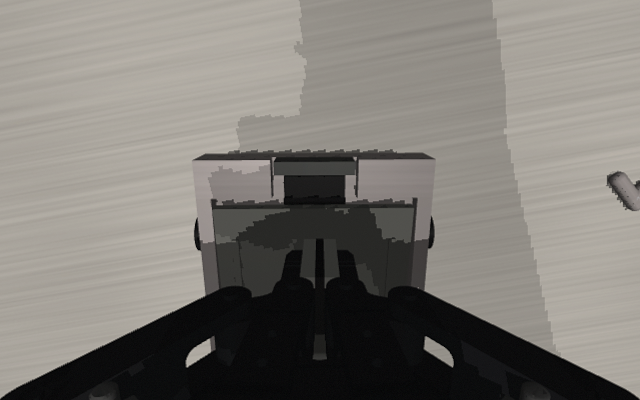

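Request:
play_rows --increments "0.003 0 0 0; 0.003 0 0 0; 0.002 0 0 0; 0 0 0 0"

```text
clock: 15.85
position: [0.5827, -0.1177, 0.0859]
ee_rot: [-0.537, -0.451, 0.547, -0.457]
ft_force: [0.2, 0.4, 0.6]
grip_width: 0.003
```

Run:
```python
from h import *
bx();print(get_obs()['position'])
```

```text
t 15.85 rel centre x 39.5 y -1.7  underside above ledge 8.1 mm yaw err 0.0016 F box x 0.07 y 0.46 z 0.65 tilt x,y -0.0029 -0.0162 g 0.003
[ 0.58265608 -0.1176879   0.0858619 ]
```

Request:
play_rows --increments "0.002 0 0 0; 0.002 0 0 0; 0 0 0 0"

```text
clock: 16.15
position: [0.5832, -0.1177, 0.0827]
ee_rot: [-0.537, -0.45, 0.547, -0.457]
ft_force: [-0.9, 0.6, 1.0]
grip_width: -0.002
```

Run:
```python
from h import *
bx();print(get_obs()['position'])
```

```text
t 16.15 rel centre x 40.0 y -1.6  underside above ledge 4.9 mm yaw err 0.0016 F box x -0.99 y 0.45 z 1.03 tilt x,y -0.0016 -0.0164 g -0.002
[ 0.58318272 -0.11774825  0.08267529]
```

Request:
play_rows --increments "0.002 0 0 0; 0.002 0 0 0; 0 0 0 0"

```text
clock: 16.45
position: [0.5834, -0.1179, 0.0787]
ee_rot: [-0.538, -0.45, 0.547, -0.457]
ft_force: [0.4, 0.4, 0.7]
grip_width: 0.002
```

Run:
```python
from h import *
bx();print(get_obs()['position'])
```

```text
t 16.45 rel centre x 40.3 y -1.7  underside above ledge 0.9 mm yaw err 0.0016 F box x 0.37 y 0.46 z 0.65 tilt x,y -0.0009 -0.0165 g 0.002
[ 0.58338931 -0.11786009  0.0786564 ]
```

Request:
play_rows --increments "0.0015 0 0 0; 0.0015 0 0 0; 0 0 0 0"

```text
clock: 16.75
position: [0.5833, -0.1179, 0.0753]
ee_rot: [-0.538, -0.45, 0.547, -0.457]
ft_force: [-0.4, 0.2, 2.4]
grip_width: 0.001
```

Run:
```python
from h import *
bx();print(get_obs()['position'])
c,T=wrist();cv2.imwrite('pics/w13.png',c['img'])
```

```text
t 16.75 rel centre x 40.2 y -1.7  underside above ledge -2.5 mm yaw err 0.0017 F box x -0.44 y 0.13 z 2.37 tilt x,y -0.0011 -0.0165 g 0.001
[ 0.58333273 -0.11786765  0.0752721 ]
```

View pics/w13.png

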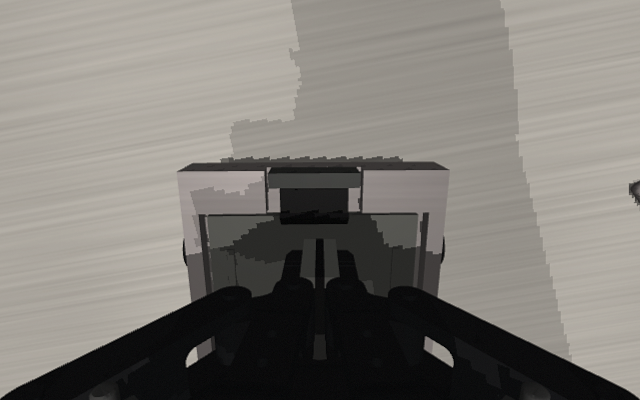

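The latch (bottom at row 223) now overlaps the cover's rear edge (row 213), so it seems to have snapped. A little more press will confirm a firm stop.

Request:
play_rows --increments "0.0015 0 0 0; 0.0015 0 0 0; 0 0 0 0"

```text
clock: 17.1
position: [0.5835, -0.1179, 0.0756]
ee_rot: [-0.537, -0.45, 0.547, -0.458]
ft_force: [-0.0, 0.4, -1.2]
grip_width: -0.001
```

Run:
```python
from h import *
bx();print(get_obs()['position'])
```

```text
t 17.1 rel centre x 40.3 y -1.7  underside above ledge -2.2 mm yaw err 0.0014 F box x -0.12 y 0.41 z -1.25 tilt x,y -0.0008 -0.0179 g -0.001
[ 0.58346319 -0.11789206  0.07561332]
```

Firm stop at 0.0756. That puts the fingertips at 67.6 mm, which is the flat plate's top. Retreating to look.

Request:
play_rows --increments "-0.01 0 0 0; -0.02 0 0 0; -0.03 0 0 0; -0.02 -0.02 0 0; 0 -0.03 0 0; 0 -0.02 0 0; 0 0 0 0; 0 0 0 0"

```text
clock: 17.9
position: [0.5136, -0.1033, 0.162]
ee_rot: [-0.538, -0.45, 0.547, -0.458]
ft_force: [-0.4, 0.2, -0.0]
grip_width: 0.001
```

Run:
```python
from h import *
bx()
c,T=wrist();np.savez('w14.npz',T=T,img=c['img']);cv2.imwrite('pics/w14.png',c['img']);cv2.imwrite('pics/w14c.png',cv2.resize(c['img'][30:280,210:440],None,fx=2.4,fy=2.4,interpolation=cv2.INTER_CUBIC))
c=camera('scene');cv2.imwrite('pics/s14.png',cv2.resize(c['img'][130:250,230:380],None,fx=4,fy=4,interpolation=cv2.INTER_CUBIC))
```

```text
t 17.9 rel centre x -31.0 y 0.2  underside above ledge 84.2 mm yaw err 0.0023 F box x -0.41 y 0.08 z -0.02 tilt x,y 0.0015 -0.0176 g 0.001
```

View pics/w14c.png

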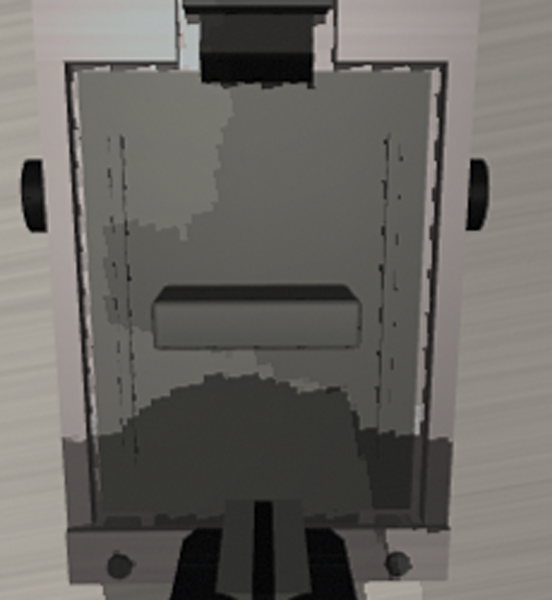

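View pics/s14.png

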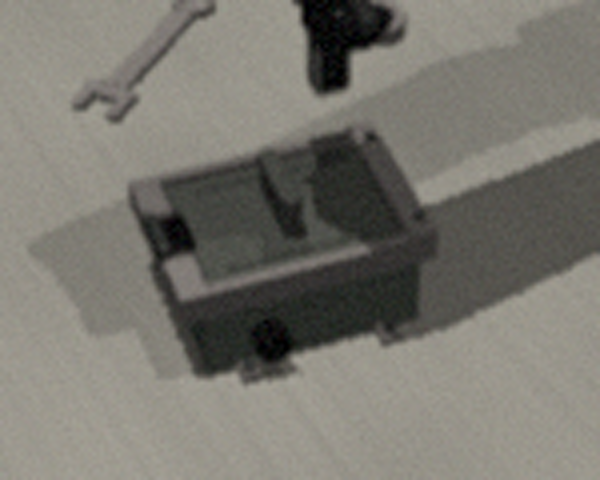

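The cover is flat. Its rear edge (crop row 70) lies under the latch hook (down to row 85), and all its edges sit inside the walls. I'll back off and compare the whole bench with the first picture.

Request:
play_rows --increments "-0.03 -0.02 0 0; -0.03 -0.02 0 0; -0.03 0 0 0; 0 0 0 0; 0 0 0 0; 0 0 0 0"

```text
clock: 18.6
position: [0.476, -0.0942, 0.2527]
ee_rot: [-0.538, -0.452, 0.546, -0.456]
ft_force: [0.1, -0.2, -0.0]
grip_width: 0.0
```

Run:
```python
from h import *
bx()
c=camera('top');cv2.imwrite('pics/top15.png',c['img'])
c,T=wrist();cv2.imwrite('pics/w15.png',c['img'])
```

```text
t 18.6 rel centre x -69.6 y 2.5  underside above ledge 174.9 mm yaw err 0.0038 F box x 0.14 y -0.19 z -0.02 tilt x,y -0.0027 -0.0124 g 0.0
```

View pics/top15.png

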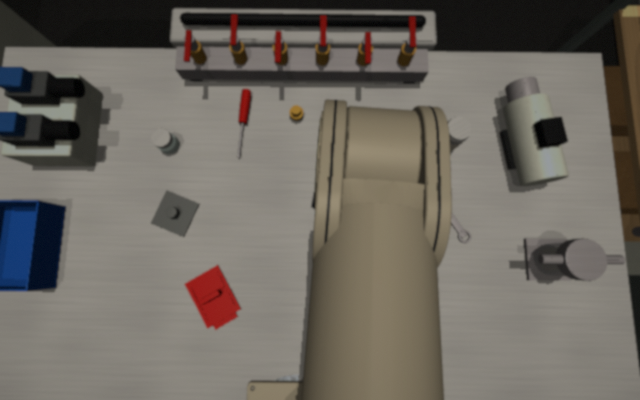

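View pics/w15.png

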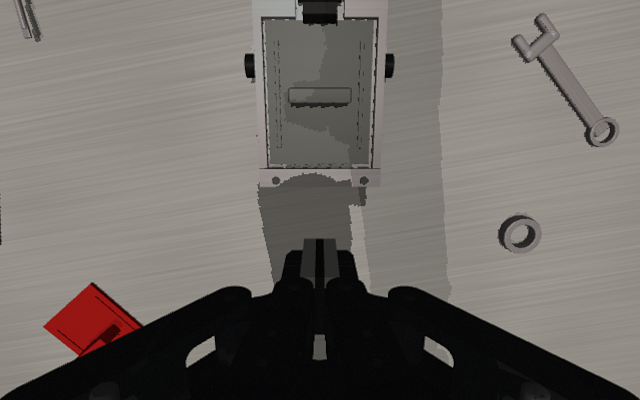

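The blanking plate, red look-alike, screwdriver, fitting, jar, wrench and collar have not moved. The cover sits flat under the latch and the arm is clear, so I'm handing in.

```bash
python3 -c "
from workcell import workorder;print(workorder.hand_in())"
```

```text
the job is handed in; nothing more can be done
None
```

The cover is back on the terminal box, with its lip in the slot under the keeper bar and its rear snapped under the latch. I handed the job in at about 18.6 s of robot time; the hand-in reports no verdict.

**What I did:** I gripped the grey cover by the ends of its ridge and set its rear edge on the latch so it tilted lip-down. I slid the lip under the keeper until the slot's end stopped it, at about 2.5 N and where the cameras predicted. Then I let go and pressed the rear down with the shut fingertips.

**Last checks:**
- **Seating:** The fingertips stopped at 67.6 mm, which matches the flat plate's top at 67 mm. The wrist picture shows the latch hook over the cover's rear edge and the plate inside all four walls. The snap showed in the picture and the stop height, not as a clear force peak.
- **Force:** The readings I took between moves stayed under about 5 N. I did not see readings within a move.
- **Bystanders:** The blanking plate, red look-alike, screwdriver, fitting, jar, wrench and collar were where they started. In the last top view the arm hid most of the can and part of the wrench. The wrist camera showed the wrench unmoved. The can was only partly visible, but the arm never went near it.

No check failed or disagreed.

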